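# Push the block past the spring pins of the drilling jig

### The job

The wooden block in the channel of the drilling jig has to go home against the end stop, but two spring pins stand up in its way. With a fingertip behind the block press the steel strip in the channel floor down, so that the pins sink, and keep it down while you push the block along the channel over the pins until it is fully home against the end stop; then let go, so that the pins spring up behind the block. Only push the block, do not lift it, and leave the other things lying about where they are.

Things in the scene. Friction and masses are not known exactly. Their poses are not given: they have to be found in the camera images.
- jig: Fixed wooden drilling jig, 106 (x) x 300 (y) x 70 mm high; origin under its centre on the worktop. Open channel along its y, 66 mm wide between rails 56 mm high. End stop at the +y end, face at y = +130 mm, top at z = 70. Floor: two ledges at z = 22 mm and between them, in mid-channel, a groove 40 mm wide along the whole length, filled by the spring strip.
- block_center (a point): Centre of the loose work block in the channel: wooden offcut, 62 mm across the channel, 90 mm along it, 38 mm high, about 0.11 kg, on the ledges (centre at jig z = 41 mm). 2 mm play each side. It starts on the -y side of the pins, front face 3 to 25 mm short of them. Fully home its centre is at jig y = +85 mm.
- pin_strip (a joint): Depth (m) of the spring strip and its two pins: 0 up, 0.012 fully down. The strip stays level and sinks straight down wherever along it is pressed (about 4 N to start, 8 N fully down), and springs back when let go. A depth over 8 mm clears the block. A fingertip fits in the groove behind the block, can slide along on the strip and push the block's rear face with its side.
- pins_mid (a point): Point midway between the tops of the two steel pins, which are part of the strip; at rest at jig x = 0, y = +31.5 mm, z = 30 mm, 8 mm above the ledges; it sinks with them. The pins are 9 mm thick, at jig x = +26 and -26 mm, so a fingertip passes between them.
- strip_end (a point): Point on top of the steel strip, mid-width, 12 mm from its open -y end; at rest at jig x = 0, y = -135 mm, z = 21 mm. It sinks with the strip. The strip is a flat bar 36 mm wide, jig y = -147 to +127 mm.
- small_offcut: Bystander: loose wooden offcut 40 x 110 x 22 mm, beyond the jig. Leave alone.
- sanding_block: Bystander: cork sanding block 65 x 116 x 37 mm, beyond the jig. Leave alone.
- wax_tin: Bystander: round wax tin, 95 mm wide, 33 mm high. Leave alone.
- tape_measure: Bystander: tape measure 38 x 84 x 68 mm. Leave alone.
- flat_offcut: Bystander: flat wooden offcut 68 x 70 x 19 mm, right of the saw fence. Leave alone.

How it is judged:
On the way, in this order (a step that is already met when the one before it is completed fails the run):
1. the strip is pressed down and held while the block still stands before the pins (value of joint pin_strip above 0.007 m and contact force between the fingers and pin_strip above 1 N and y of block_center in the frame of jig below -0.014 m), for 0.1 s.
2. the block is over the pins, with the pins held down (value of joint pin_strip above 0.007 m and y of block_center in the frame of jig between 0 and 0.075 m), for 0.05 s.
At the end, for the whole second after the job is handed in: The block lies flat and still in the channel within 6 mm of the end stop, and the pins stand fully up (within 2 mm) behind it (y of block_center in the frame of jig above 0.079 m and z of block_center in the frame of jig below 0.044 m and angle between block_center's own z axis and vertical below 0.05 rad and value of joint pin_strip below 0.002 m and linear speed of work_block below 0.01 m/s); the robot touches nothing.
It fails at once if the block is lifted or tipped (12 mm up, or 0.25 rad) (z of block_center in the frame of jig above 0.053 m or angle between block_center's own z axis and vertical above 0.25 rad).
It fails at once if a bystander is moved by more than 20 mm (distance of any of small_offcut, sanding_block, wax_tin, tape_measure, flat_offcut from where it was at the start of the episode above 0.02 m).
It also fails if it takes over 48 s, if anything falls off the work surface, if the arm or the gripper's body presses on something with over 40 N, if the wrist force passes 120 N, or if a joint passes its speed limit or range.

### The arm

A 6-joint arm with a two-finger parallel gripper is mounted at the origin on a cart in front of the work surface, level with it; the furniture and walls round the work are solid. World frame = base frame: x ahead of the robot, y to its left, z up, the work surface at z = 0. Lengths are in m, angles in rad, forces in N, time in s.
With the tool pointing down it reaches from about 0.35 to 0.85 m from the base axis. Payload 8.1 kg.
Tool frame: the origin (TCP) lies at the very end of the fingers, on their centre line; the grasp point (between the pads) lies 19 mm behind it; z points along the fingers, y is the line along which they close (so a half turn about z gives the same grasp; the last joint's range is limited). The gripper opens to 93 mm and grips with 3 to 60 N. Pads are 15 mm wide; open, the fingers measure 128 mm over their backs; the gripper's body (75 mm by 188 mm) begins 65 mm behind the grasp point.
Start: joints at [-1.26, 0.13, 1.488, -0, 1.523, -0.085], TCP at [0.231, -0.554, 0.219] pointing down, gripper open.
Joint ranges: [-2.96, 2.96], [-0.89, 2.26], [0.02, 2.5], [-1.34, 4.48], [0, 2.73], [-2.66, 2.66]. Speed limits (rad/s): [2.39, 2.39, 2.79, 3.14, 3.14, 3.14].

### API

Orientations are given as a rotation vector (axis times angle).
In Python, from plant import read_state, eyes, workorder gives the robot as it stands. The module is installed in compiled form; this text tells all that it offers.
- The arm moves only by the tool play_rows, never from a script. Its argument "targets" is one flat list of numbers, 4 for each row, row after row: the shift along the tool's x, y, z in cm, then the turn about the tool's z in degrees. In form: [dx, dy, dz, roll, dx, dy, dz, roll, ...]. A call has 1 to 8 rows; each row is the pose to reach, as a shift and turn from the pose commanded when the call began, along the tool's axes at that moment; what a row does not reach only later rows make up. A row lasts 1/12 s, in which the tool goes at most 41.7 mm and 7.16 degrees, less where a joint would pass 70% of its speed; a pose out of reach is approached as far as the arm can. A call with a gripper value outside its range is refused whole. "grip" is the finger opening in cm, from 0 to 9.3, set as the call begins (left out, the last holds). The fingers move at their own pace and stop on an object; "grip_force" is the grip in N (left out, the last holds). Time passes only in rows, so rows that repeat a pose let the fingers close. It gives the time, the measured TCP pose, the force, the opening and the grip force at its end, in the units of the state.
- read_state(): the state, without advancing time (a new reading comes with each control period).
- eyes.read_camera(name): name is "scene" or "top"; returns a dict with "image" (480x640x3 uint8, red, green, blue), "vfov" (degrees; the focal length in pixels is half the picture's height over the tangent of half this angle, whatever the lens; pixels are square), "cx", "cy" (the principal point, pixels), "cam_to_world" (4x4, takes a point from camera to world coordinates). Camera axes: x right, y up, looking along -z (the intrinsics and any distortion apply to the point x, -y, -z); pixel columns grow to the right and rows downward; lengths in m; the calibration is good to about 2 mm. A picture is of the moment at which its call begins. There is no depth.
- workorder.close_job(): hands the job in; it is judged then, once.
The state is a dict: "t": time; "q": joint angles; "dq": joint speeds; "joint_torque": joint torques, N m; "tool_pos": TCP position; "orientation": TCP orientation; "force": force on the tool from outside, world axes, zero at the start; "wrist_torque": the same for the moment, N m; "opening": finger opening in m; "gripper_force": force on a finger pad.
Only numpy, scipy, OpenCV 4.12 (cv2) and the standard library are available. Lean on these libraries where they do the work, as an engineer would, in place of code of your own. Each camera call takes 0.05 s, during which the arm holds its last target. There are 200 camera calls.

## Working session

There is one attempt and no reset: what is moved stays moved. The work goes in short steps, Python scripts to look and compute and a tool call to move; the robot and the scene stay as the last step left them, time stands still between calls to the robot, and variables do not carry over. Pictures are saved under pics/ and viewed, at most 10 in all, crops included, and the job is handed in when it is done.

Besides the shell and the picture viewer there is one more tool, called after "Request:" as name(argument=value, ...) on one line, values as JSON. play_rows: Moves the arm, as the interface text tells. Its arguments: {"type":"object","properties":{"targets":{"type":"array"},"grip":{"type":"number"},"grip_force":{"type":"number"}},"required":["targets"]}

```bash
mkdir -p pics
cat > h.py <<'E'
import numpy as np, cv2
from plant import read_state, eyes, workorder
def snap(n,f):
    c=eyes.read_camera(n); cv2.imwrite('pics/'+f,c['image'][:,:,::-1]); np.savez('pics/'+f+'.npz',**{k:v for k,v in c.items()}); return c
def load(f): return np.load('pics/'+f+'.npz',allow_pickle=True)
def ray(c,u,v,z):
    f=240/np.tan(np.radians(float(c['vfov']))/2)
    T=np.array(c['cam_to_world']); d=T[:3,:3]@np.array([(u-float(c['cx']))/f,-(v-float(c['cy']))/f,-1]); o=T[:3,3]
    return o+d*(z-o[2])/d[2]
def proj(c,p):
    f=240/np.tan(np.radians(float(c['vfov']))/2)
    T=np.array(c['cam_to_world']); q=T[:3,:3].T@(np.array(p)-T[:3,3])
    return float(c['cx'])-f*q[0]/q[2], float(c['cy'])+f*q[1]/q[2]
E
python3 - <<'E'
from h import *
for n in('top','scene'):
    c=snap(n,n+'1.png'); print(n,{k:v for k,v in c.items() if k!='image'})
print(read_state())
E
```

```text
top {'vfov': 42.04289956675474, 'cx': 324.1640918655811, 'cy': 239.38018088899727, 'cam_to_world': array([[ 0.01375423,  0.98845391, -0.15089626,  0.40253384],
       [-0.99983243,  0.01541895,  0.00986767,  0.14461256],
       [ 0.0120804 ,  0.15073525,  0.98850035,  1.45257114],
       [ 0.        ,  0.        ,  0.        ,  1.        ]])}
scene {'vfov': 54.25377076009326, 'cx': 315.3595906609843, 'cy': 247.2437687821395, 'cam_to_world': array([[-0.60401288,  0.46922161, -0.64420457, -0.09476457],
       [-0.79687082, -0.36860978,  0.4786687 ,  0.68288687],
       [-0.0128584 ,  0.80246988,  0.59655406,  0.71230629],
       [ 0.        ,  0.        ,  0.        ,  1.        ]])}
{'t': 0.1, 'q': array([-1.26040943e+00,  1.31077482e-01,  1.48918512e+00, -7.48773146e-06,
        1.52300825e+00, -8.53915568e-02]), 'dq': array([-0.00014419, -0.00251661, -0.00264715,  0.00116539, -0.0006037 ,
       -0.00084488]), 'joint_torque': array([ 2.27462151e-03, -5.61348367e+01, -4.93093228e+01,  7.71730207e-02,
        2.92422599e-02, -7.44130739e-05]), 'tool_pos': array([ 0.23117806, -0.55310799,  0.21768913]), 'orientation': array([-3.07864616e+00, -6.17310593e-01,  3.07441989e-04]), 'force': array([ 0.0411453 , -0.36065339,  0.31902849]), 'wrist_torque': array([-0.02984475, -0.03123567, -0.00865243]), 'gripper_force': 0.0, 'opening': 0.09280226556783212}
```

View pics/top1.png

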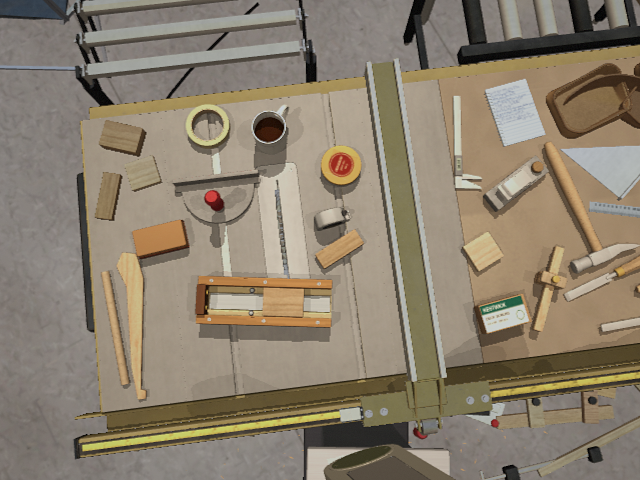

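View pics/scene1.png

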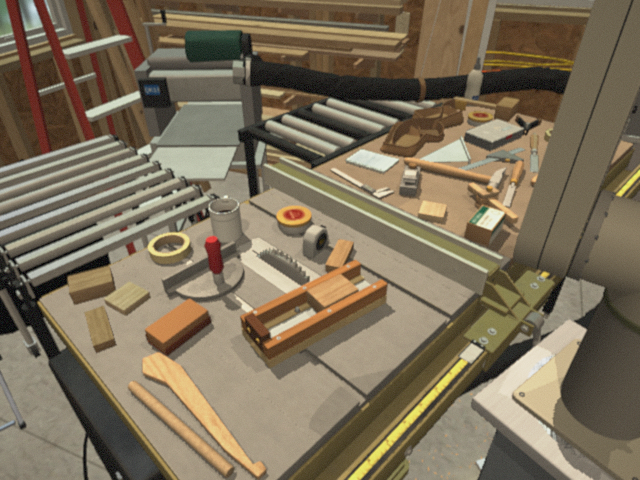

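Top view: the jig lies at about (197–332, 277–326), with the end stop at the left (dark, ~203,300) and the block at ~(283,303). The scene view agrees. I'll zoom in on the jig.

Run:
```python
from h import *
im=cv2.imread('pics/top1.png')
cv2.imwrite('pics/crop1.png',cv2.resize(im[265:340,185:345],None,fx=5,fy=5,interpolation=cv2.INTER_CUBIC))
```

```text
(no output)
```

View pics/crop1.png

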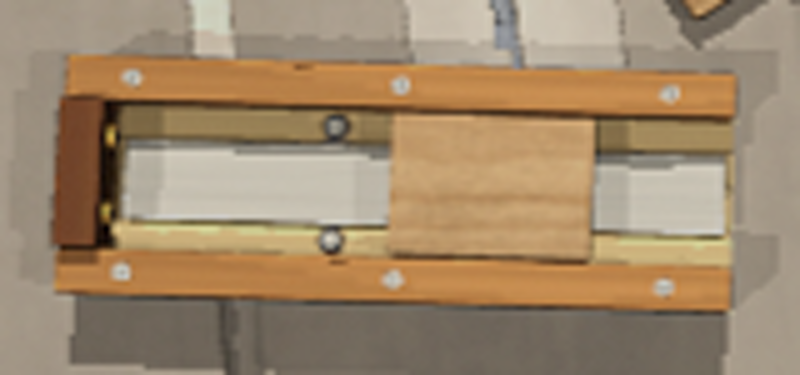

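The crop shows rail-top corners at (68,56), (735,74), (730,310) and (55,291). The pins are at (336,127) and (330,240), and the block top spans (390,113) to (594,260).

Run:
```python
from h import *
c=load('top1.png'); g=lambda u,v,z: ray(c,(u+.5)/5-.5+185,(v+.5)/5-.5+265,z)
P=[g(u,v,.056) for u,v in((68,56),(735,74),(730,310),(55,291))]
for p in P: print(p.round(4))
n=np.linalg.norm; print('len',n(P[0]-P[1]),n(P[3]-P[2]),'w',n(P[0]-P[3]),n(P[1]-P[2]))
ctr=np.mean(P,0)
yj=(P[0]-P[1]+P[3]-P[2])[:2]; yj/=n(yj); xj=np.array([yj[1],-yj[0]])
print('ctr',ctr,'yaw of jig y from world y (deg)',np.degrees(np.arctan2(-yj[0],yj[1])))
def J(p): d=p[:2]-ctr[:2]; return (d@xj*1e3).round(1),(d@yj*1e3).round(1)
for nm,u,v,z in(('pin1',336,127,.03),('pin2',330,240,.03),('blkFL',390,113,.06),('blkRL',594,120,.06),('blkRR',587,261,.06),('blkFR',390,256,.06),('stripend',725,195,.021),('stop face T',103,100,.07),('stopB',98,248,.07)): print(nm,J(g(u,v,z)))
# same check in scene view: project jig top corners
s=load('scene1.png')
for x,y,z in((-53,-150,56),(53,-150,56),(53,150,56),(-53,150,56)):
    w=ctr[:2]+xj*x/1e3+yj*y/1e3; print(x,y,np.round(proj(s,[*w,z/1e3]),1))
q=read_state(); from scipy.spatial.transform import Rotation as R
print(R.from_rotvec(q['orientation']).as_matrix().round(3))
im=cv2.imread('pics/scene1.png'); cv2.imwrite('pics/crop2.png',cv2.resize(im[250:365,225:395],None,fx=4.5,fy=4.5,interpolation=cv2.INTER_CUBIC))
```

```text
[0.5289 0.4113 0.056 ]
[0.5253 0.1128 0.056 ]
[0.4205 0.1137 0.056 ]
[0.4247 0.4124 0.056 ]
len 0.2985444065522175 0.2987299092233339 w 0.10425591583139025 0.10477921844687788
ctr [0.47485009 0.26255013 0.056     ] yaw of jig y from world y (deg) -0.7497751618839168
pin1 (np.float64(25.5), np.float64(31.1))
pin2 (np.float64(-25.6), np.float64(31.5))
blkFL (np.float64(30.4), np.float64(4.2))
blkRL (np.float64(29.8), np.float64(-86.7))
blkRR (np.float64(-32.7), np.float64(-85.6))
blkFR (np.float64(-32.8), np.float64(1.5))
stripend (np.float64(0.0), np.float64(-146.7))
stop face T (np.float64(31.9), np.float64(130.2))
stopB (np.float64(-33.1), np.float64(128.8))
-53 -150 [386.6 282.6]
53 -150 [354.3 258.2]
53 150 [237.8 315.1]
-53 150 [266.1 348.1]
[[ 0.923  0.386 -0.001]
 [ 0.386 -0.923  0.002]
 [ 0.    -0.002 -1.   ]]
```

View pics/crop2.png

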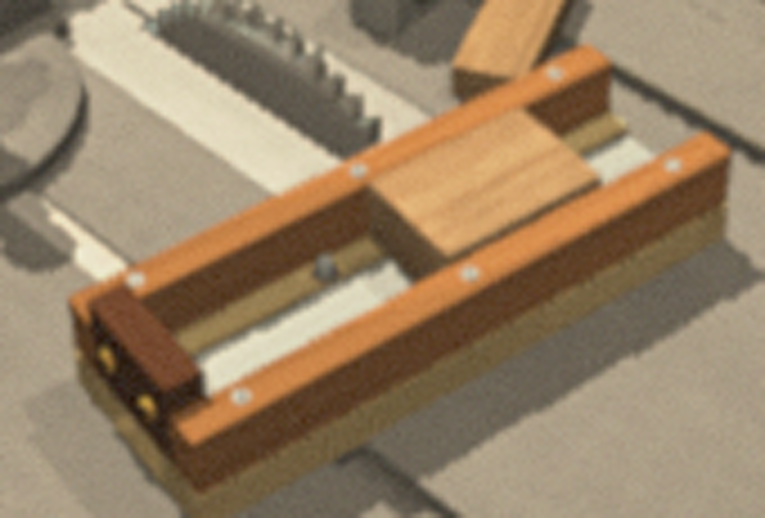

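Run:
```python
from h import *
c=load('top1.png'); s=load('scene1.png')
for u,v in((407,378),(372,65),(390,220)):
  for z in(.06,.09): 
    w=ray(c,u,v,z); print('fence',u,v,z,w.round(3),np.round(proj(s,w),0))
for u,v in((280,185),(286,272)):
  for z in(.0,.05): print('blade',ray(c,u,v,z).round(3))
q=read_state(); from scipy.spatial.transform import Rotation as R
M=R.from_rotvec(q['orientation']).as_matrix()
yj=np.array([.01309,.9999]); xj=np.array([.9999,-.01309]); ctr=np.array([.4748,.2626])
for y in(-.118,): 
  w=ctr+yj*y; d=np.array([*w,.22])-q['tool_pos']; print(w,'tool cm',(M.T@d*100).round(2))
```

```text
fence 407 378 0.06 [ 0.312 -0.055  0.06 ] [479. 276.]
fence 407 378 0.09 [ 0.313 -0.05   0.09 ] [480. 265.]
fence 372 65 0.06 [1.033 0.024 0.06 ] [267. 166.]
fence 372 65 0.09 [1.019 0.026 0.09 ] [268. 159.]
fence 390 220 0.06 [ 0.662 -0.018  0.06 ] [358. 212.]
fence 390 220 0.09 [ 0.656 -0.015  0.09 ] [359. 204.]
blade [0.754 0.237 0.   ]
blade [0.742 0.234 0.05 ]
blade [0.546 0.218 0.   ]
blade [0.541 0.216 0.05 ]
[0.47325538 0.1446118 ] tool cm [ 49.24 -55.05  -0.13]
```

Request:
play_rows(targets=[2.5,-2.8,-1.5,0,5,-5.6,-3,0,7.5,-8.4,-3,0,10,-11.2,-3,0,12.5,-14,-3,0,15,-16.8,-3,0,17.5,-19.6,-3,0,20,-22.4,-3,0], grip=0, grip_force=10)

```text
t: 0.77
tool_pos: [0.3295, -0.268, 0.2482]
orientation: [-3.08, -0.617, 0.0]
force: [1.3, 0.7, 1.0]
opening: 0.0442
gripper_force: 0.0
```

Request:
play_rows(targets=[2.5,-2.8,0,0,5,-5.6,0,0,7.5,-8.4,0,0,10,-11.2,0,0,12.5,-14,0,0,15,-16.8,0,0,17.5,-19.6,0,0,20,-22.4,0,0])

```text
t: 1.43
tool_pos: [0.4277, 0.0159, 0.2484]
orientation: [3.08, 0.618, -0.0]
force: [0.1, -0.8, 0.3]
opening: 0.0003
gripper_force: 0.0
```

Request:
play_rows(targets=[2.5,-2.8,0,0,5,-5.6,0,0,7.2,-8.2,0,0,9.2,-10.2,0,6,9.2,-10.2,0,12,9.2,-10.2,0,18,9.2,-10.2,0,23.4,9.2,-10.2,0,23.4])

```text
t: 2.1
tool_pos: [0.4729, 0.1438, 0.248]
orientation: [3.141, -0.026, -0.002]
force: [-1.2, -0.9, -0.2]
opening: 0.0006
gripper_force: 0.0
```

Request:
play_rows(targets=[0,0,0,0,0,0,0,0])

```text
t: 2.27
tool_pos: [0.4731, 0.1434, 0.2484]
orientation: [3.142, -0.015, -0.001]
force: [-0.1, 0.5, -0.6]
opening: 0.0008
gripper_force: 0.0
```

```bash
cat >> h.py <<'E'
from scipy.spatial.transform import Rotation as R
yj=np.array([.01309,.9999]); xj=np.array([.9999,-.01309]); ctr=np.array([.4748,.2626])
def where():
    q=read_state(); M=R.from_rotvec(q['orientation']).as_matrix(); p=q['tool_pos']; d=p[:2]-ctr
    print('t',q['t'],'jig mm',(d@xj*1e3).round(1),(d@yj*1e3).round(1),(p[2]*1e3).round(1),'F',q['force'].round(1),'open',round(q['opening'],4)); print(M.round(3)); return q,M
E
python3 -c "
from h import *
where()
c=snap('scene','s2.png');c=snap('top','t2.png')
im=np.hstack([cv2.imread('pics/s2.png')[200:400,200:460],cv2.imread('pics/t2.png')[200:400,180:440]]);cv2.imwrite('pics/c3.png',cv2.resize(im,None,fx=1.5,fy=1.5))"
```

```text
t 2.2667 jig mm -0.1 -119.2 248.4 F [-0.1  0.5 -0.6] open 0.0008
[[ 1.   -0.01 -0.  ]
 [-0.01 -1.   -0.  ]
 [-0.    0.   -1.  ]]
```

View pics/c3.png

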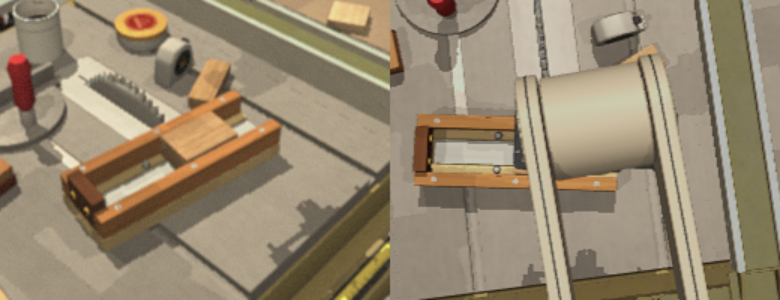

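Request:
play_rows(targets=[0,0,3,0,0,0,6,0,0,0,9,0,0,0,12,0,0,0,15,0,0,0,18,0,0,0,20,0,0,0,20,0])

```text
t: 3.03
tool_pos: [0.4693, 0.1426, 0.0437]
orientation: [3.14, -0.018, -0.013]
force: [-0.0, -0.8, -1.3]
opening: 0.0009
gripper_force: 0.0
```

```bash
python3 -c "
from h import *
where()
c=snap('scene','s4.png')
cv2.imwrite('pics/c4.png',cv2.resize(cv2.imread('pics/s4.png')[170:370,230:480],None,fx=3,fy=3,interpolation=cv2.INTER_CUBIC))"
```

```text
t 3.0333 jig mm -4.0 -120.1 43.7 F [-0.  -0.8 -1.3] open 0.0009
[[ 1.    -0.012 -0.008]
 [-0.012 -1.    -0.002]
 [-0.008  0.002 -1.   ]]
```

View pics/c4.png

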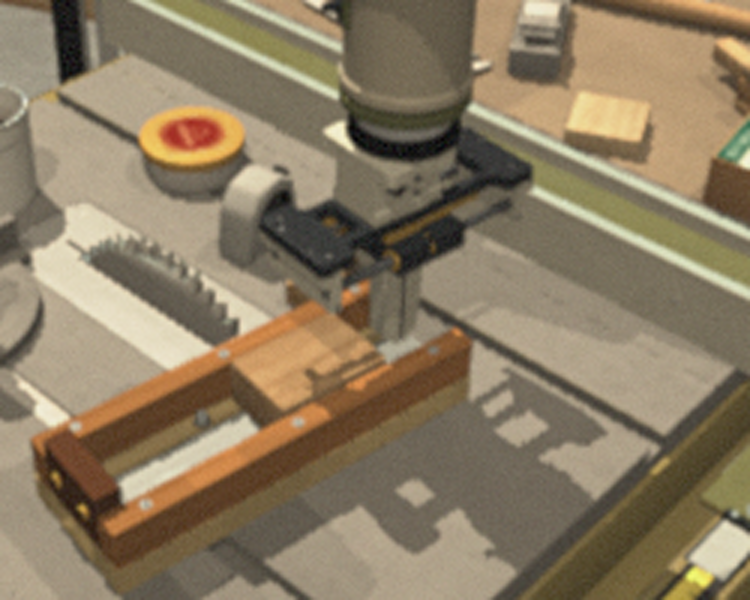

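The gripper stands over the open end behind the block (fingers at about (400,310) in the crop) and is clear of everything. I'll go down to the strip.

Request:
play_rows(targets=[0,0,0.8,0,0,0,1.6,0,0,0,2.2,0,0,0,2.2,0,0,0,2.2,0])

```text
t: 3.5
tool_pos: [0.4733, 0.1436, 0.0268]
orientation: [-3.142, 0.02, -0.0]
force: [-1.1, 0.2, -0.1]
opening: 0.0005
gripper_force: 0.0
```

```bash
python3 -c "
from h import *
where()"
```

```text
t 3.5 jig mm 0.1 -119.0 26.8 F [-1.1  0.2 -0.1] open 0.0005
[[ 1.    -0.013  0.   ]
 [-0.013 -1.     0.   ]
 [ 0.    -0.    -1.   ]]
```

Request:
play_rows(targets=[0,0,0.4,0,0,0,0.8,0,0,0,1.2,0,0,0,1.6,0,0,0,1.6,0,0,0,1.6,0,0,0,1.6,0,0,0,1.6,0])

```text
t: 4.17
tool_pos: [0.4742, 0.1437, 0.0114]
orientation: [-3.141, 0.02, -0.003]
force: [0.1, -1.1, 7.5]
opening: 0.0003
gripper_force: 3.4
```

```bash
python3 -c "
from h import *
where()"
```

```text
t 4.1667 jig mm 1.0 -118.8 11.4 F [ 0.1 -1.1  7.5] open 0.0003
[[ 1.    -0.013  0.002]
 [-0.013 -1.     0.   ]
 [ 0.002 -0.    -1.   ]]
```

Request:
play_rows(targets=[0,-0.3,0.05,0,0,-0.6,0.05,0,0,-0.9,0.05,0,0,-1.2,0.05,0,0,-1.5,0.05,0,0,-1.8,0.05,0,0,-2.1,0.05,0,0,-2.4,0.05,0])

```text
t: 4.83
tool_pos: [0.4744, 0.1669, 0.0107]
orientation: [3.14, -0.02, 0.002]
force: [-0.8, -5.1, 7.3]
opening: 0.0006
gripper_force: 3.8
```

Request:
play_rows(targets=[0,-0.4,0,0,0,-0.8,0,0,0,-1.2,0,0,0,-1.6,0,0,0,-2.0,0,0,0,-2.4,0,0,0,-2.8,0,0,0,-3.2,0,0])

```text
t: 5.5
tool_pos: [0.4748, 0.1989, 0.0107]
orientation: [3.14, -0.02, 0.002]
force: [0.2, -5.7, 7.9]
opening: 0.0004
gripper_force: 3.9
```

```bash
python3 -c "
from h import *
where()"
```

```text
t 5.5 jig mm 0.8 -63.7 10.7 F [ 0.2 -5.7  7.9] open 0.0004
[[ 1.    -0.013  0.001]
 [-0.013 -1.    -0.001]
 [ 0.001  0.001 -1.   ]]
```

Request:
play_rows(targets=[0,-0.4,0,0,0,-0.8,0,0,0,-1.2,0,0,0,-1.6,0,0,0,-2.0,0,0,0,-2.4,0,0,0,-2.8,0,0,0,-3.2,0,0])

```text
t: 6.17
tool_pos: [0.4752, 0.2309, 0.0107]
orientation: [3.14, -0.02, 0.002]
force: [-0.7, -6.1, 7.5]
opening: 0.0005
gripper_force: 4.0
```

Request:
play_rows(targets=[0,-0.4,0,0,0,-0.8,0,0,0,-1.2,0,0,0,-1.6,0,0,0,-2.0,0,0,0,-2.4,0,0,0,-2.8,0,0,0,-3.2,0,0])

```text
t: 6.83
tool_pos: [0.4755, 0.2629, 0.0107]
orientation: [3.14, -0.02, 0.002]
force: [-0.2, -6.0, 7.8]
opening: 0.0001
gripper_force: 4.0
```

```bash
python3 -c "
from h import *
where()
snap('top','t5.png');c=snap('scene','s5.png')
im=np.hstack([cv2.imread('pics/s5.png')[220:380,215:405],cv2.imread('pics/t5.png')[240:400,180:370]]);cv2.imwrite('pics/c5.png',cv2.resize(im,None,fx=2,fy=2))"
```

```text
t 6.8333 jig mm 0.7 0.3 10.7 F [-0.2 -6.   7.8] open 0.0001
[[ 1.    -0.013  0.001]
 [-0.013 -1.    -0.001]
 [ 0.001  0.001 -1.   ]]
```

View pics/c5.png

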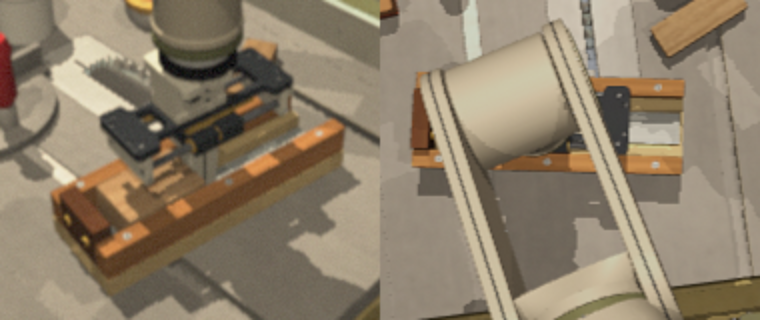

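The block is well past the pins and flat, and its front is near the stop. I'll do the last 20 mm now, then creep to contact.

Request:
play_rows(targets=[0,-0.4,0,0,0,-0.8,0,0,0,-1.2,0,0,0,-1.5,0,0,0,-1.7,0,0,0,-1.9,0,0,0,-2.0,0,0,0,-2.0,0,0])

```text
t: 7.6
tool_pos: [0.4757, 0.283, 0.0106]
orientation: [3.141, -0.02, 0.001]
force: [-0.0, -4.2, 6.9]
opening: 0.0006
gripper_force: 3.7
```

Request:
play_rows(targets=[0,-0.1,0,0,0,-0.2,0,0,0,-0.2,0,0])

```text
t: 7.85
tool_pos: [0.4756, 0.2833, 0.0106]
orientation: [3.138, -0.02, 0.0]
force: [-1.4, -14.5, 12.1]
opening: 0.0007
gripper_force: 9.7
```

Stall against the stop: 14.5 N with no advance, finger front within about 2 mm of the expected 40 mm. I'll back off along the strip and then rise.

Request:
play_rows(targets=[0,0.2,0,0,0,0.5,0,0,0,1.0,0,0,0,1.3,0,0,0,1.3,-0.4,0,0,1.3,-0.8,0,0,1.3,-1.2,0,0,1.3,-1.6,0])

```text
t: 8.52
tool_pos: [0.4746, 0.2724, 0.0261]
orientation: [3.141, -0.02, -0.001]
force: [0.4, -0.0, 0.1]
opening: 0.0002
gripper_force: 0.0
```

Request:
play_rows(targets=[0,0,-2,0,0,0,-4,0,0,0,-7,0,0,0,-10,0,0,0,-14,0,0,0,-18,0,0,0,-22,0,0,0,-22,0])

```text
t: 9.18
tool_pos: [0.4781, 0.274, 0.2557]
orientation: [-3.136, 0.02, -0.018]
force: [1.2, 0.3, 1.3]
opening: 0.0007
gripper_force: 0.0
```

Request:
play_rows(targets=[0,4,0,0,0,8,0,0,0,12,0,0,0,16,0,0,0,20,0,0,0,24,0,0,0,28,0,0,0,28,0,0])

```text
t: 9.85
tool_pos: [0.4705, -0.0137, 0.2454]
orientation: [3.139, -0.029, -0.002]
force: [-0.4, 0.3, -0.0]
opening: 0.0005
gripper_force: 0.0
```

```bash
python3 -c "
from h import *
where()
snap('top','t6.png');c=snap('scene','s6.png')
im=np.hstack([cv2.imread('pics/s6.png')[250:365,225:395],cv2.imread('pics/t6.png')[245:360,185:355]]);cv2.imwrite('pics/c6.png',cv2.resize(im,None,fx=2.35,fy=2.35,interpolation=cv2.INTER_CUBIC))"
```

```text
t 9.85 jig mm -0.6 -276.3 245.4 F [-0.4  0.3 -0. ] open 0.0005
[[ 1.    -0.019 -0.001]
 [-0.019 -1.    -0.003]
 [-0.001  0.003 -1.   ]]
```

View pics/c6.png

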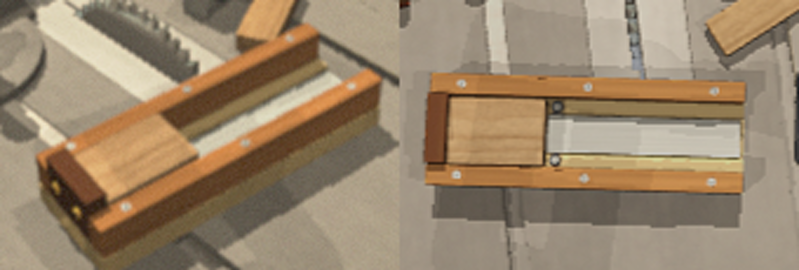

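The block sits against the stop (top view 447–546), and both pins are up behind it (557,107 and 555,160). I'll measure the rear edge as a check, then hand in.

```bash
python3 -c "
from h import *
c=load('t6.png')
for u,v,z in((546-400,130,.06),(557-400,107,.03),(555-400,160,.03)):
    w=ray(c,u/2.35+185,v/2.35+245,z)[:2]-ctr; print((w@xj*1e3).round(1),(w@yj*1e3).round(1))
print(workorder.close_job())"
```

```text
0.4 37.2
24.3 31.0
-26.6 30.6
the job is handed in; nothing more can be done
None
```

The block was pushed over the held-down pins to the end stop, the pins sprang up behind it, and the job is handed in; its rear face measured 37 mm in jig y (40 is fully home, 34 the limit), and no verdict came back.

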